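# Demould four net-plastic fittings onto the cooling rack in oven order

## Robot

A 6-joint arm with a two-finger parallel gripper is mounted at the origin on the work surface. World frame = base frame: x ahead of the robot, y to its left, z up, the work surface at z = 0. Lengths are in m, angles in rad, forces in N, time in s.
With the tool pointing down it reaches from about 0.375 to 0.975 m from the base axis. Payload 3.8 kg.
Tool frame: the origin (TCP) lies at the very end of the fingers, on their centre line; the grasp point (between the pads) lies 19 mm behind it; z points along the fingers, y is the line along which they close (so a half turn about z gives the same grasp; the last joint's range is limited). The gripper opens to 88 mm and grips with 3 to 60 N. Pads are 18 mm wide; open, the fingers measure 123 mm over their backs; the gripper's body (75 mm by 187 mm) begins 45 mm behind the grasp point.
Start: joints at [1.141, 0.264, 1.604, -0, 1.274, -0.037], TCP at [0.258, 0.624, 0.239] pointing down, gripper open.
Joint ranges: [-2.63, 2.63], [-0.94, 2.18], [0.31, 2.57], [-1.31, 4.45], [0, 2.66], [-2.55, 2.55]. Speed limits (rad/s): [2.57, 2.57, 3.14, 3.14, 3.14, 3.14].

## Interface

Orientations are given as a unit quaternion [x, y, z, w].
In Python, from workcell import reach, move_straight, move_j, release, close, sleep, inverse_kinematics, get_obs, camera, Unreachable, job_done gives the robot as it stands. Calls block until the motion is done:
- reach(position, orientation): joint-space move of the TCP to a pose.
- move_straight(position, max_speed=0.15, rot=None, until_force=None): straight line of the TCP; rot=None keeps the orientation; max_speed is the mean speed in m/s. With until_force (N) it stops when the force on the tool has changed by that much, and returns True; else False.
- move_j(angles): joint-space move.
- release() and close(effort=None): open the fingers fully, or close them until they stop; effort is the grip in N (None keeps the last).
- sleep(seconds).
- inverse_kinematics(position, orientation): joint angles nearest the present ones, or None.
- get_obs(): the state.
- camera(name): name is "side" or "top" or "wrist"; returns a dict with "pixels" (420x560x3 uint8, blue, green, red), "z_map" (420x560 float32, m along the optical axis (not along the pixel's ray), 0 where there is no reading), "camera_matrix" (3x3 intrinsics, pixels), "R" (3x3) and "t" (3): a world point X has camera coordinates R X + t; the wrist camera has in their place "mount" (4x4, takes a point from camera to tool coordinates, whose origin is the TCP and whose axes are the flange's). Camera axes: x right, y down, z forward; pixel columns grow to the right and rows downward; lengths in m; the calibration is good to about 2 mm. The wrist camera is an equidistant fisheye: a pixel r from the principal point sees the ray r / f radians off the axis. A picture is of the moment at which its call begins: read the wrist's pose just before it.
A pose or a line that the arm cannot do raises Unreachable and nothing moves.
- job_done(): hands the job in; it is judged then, once.
The state is a dict: "t": time; "q": joint angles; "qd": joint speeds; "effort": joint torques, N m; "eef_pos": TCP position; "orientation": TCP orientation; "contact_force": force on the tool from outside, world axes, zero at the start; "torque": the same for the moment, N m; "width": finger opening in m; "grasp_force": force on a finger pad.
Only numpy, scipy, OpenCV 4.12 (cv2) and the standard library are available. Lean on these libraries where they do the work, as an engineer would, in place of code of your own. Each camera call takes 0.05 s, during which the arm holds its last target. There are 200 camera calls.

## Task

The four fittings pressed from old fishing net are still in their open moulds in the black oven tray. Lift each one out and stand it upright in the middle of its own bay of the aluminium cooling rack, in the same order as the moulds: the fitting from the left-most mould (as seen from the robot) in the left-most bay, and so on to the right, because they will be trimmed in the order in which they came out of the oven. Leave all four standing still.

Things in the scene. Friction and masses are not known exactly. Their poses are not given: they have to be found in the camera images.
- cleat_center (a point): Horn cleat, the only long fitting, 42 mm high, about 75 g: foot 30 mm (x) by 64 mm (y), 10 mm thick; two legs 16 mm wide; on top a horn bar 18 mm wide (x), 80 mm long (y), from 28 to 42 mm above the underside. Sea-green plastic, loose, upright in mould_cleat at the start, axes along the mould's. Point: its centre, half-way up (21 mm above its underside); z up.
- roller_center (a point): Net roller (a spool standing on end), 56 mm in diameter, 44 mm high, about 80 g: two flanges (0 to 10 and 34 to 44 mm above the underside) with a 38 mm waist between, dark 15 mm bore on top. Sea-green plastic, loose, upright in mould_roller at the start, axes along the mould's. Point: its centre, half-way up (22 mm above its underside); z up.
- float_center (a point): Net float, a round-ended cylinder standing on end, 44 mm in diameter, 56 mm high, about 70 g, straight sided from 14 to 42 mm above its underside, foot 30 mm across, dark 10 mm bore on top. Sea-green plastic, loose, upright in mould_float at the start, axes along the mould's. Point: its centre, half-way up (28 mm above its underside); z up.
- cap_center (a point): Post cap, 50 x 50 mm square with upright sides to 30 mm above its underside, then a low pyramid to 44 mm, about 90 g. Sea-green plastic, loose, upright in mould_cap at the start, axes along the mould's. Point: its centre, half-way up (22 mm above its underside); z up.
- mould_cleat: Rectangular cavity. Fixed aluminium lower mould half, 88 x 88 mm, 34 mm high, that holds the cleat at the start; two 8 mm guide pins stand 12 mm above its top at corners (+37, +37), (-37, -37). Origin: centre of its underside, 3 mm above the bench. x across the row of moulds, y along it to the robot's left. Cavity floor 22 mm above the underside, 2 mm of play all round.
- mould_roller: Round cavity 60 mm across. Fixed aluminium lower mould half, 88 x 88 mm, 34 mm high, that holds the roller at the start; two 8 mm guide pins stand 12 mm above its top at corners (+37, +37), (-37, -37). Origin: centre of its underside, 3 mm above the bench. x across the row of moulds, y along it to the robot's left. Cavity floor 22 mm above the underside, 2 mm of play all round.
- mould_float: Round cavity 48 mm across. Fixed aluminium lower mould half, 88 x 88 mm, 34 mm high, that holds the float at the start; two 8 mm guide pins stand 12 mm above its top at corners (+37, +37), (-37, -37). Origin: centre of its underside, 3 mm above the bench. x across the row of moulds, y along it to the robot's left. Cavity floor 22 mm above the underside, 2 mm of play all round.
- mould_cap: Square cavity. Fixed aluminium lower mould half, 88 x 88 mm, 34 mm high, that holds the cap at the start; two 8 mm guide pins stand 12 mm above its top at corners (+37, +37), (-37, -37). Origin: centre of its underside, 3 mm above the bench. x across the row of moulds, y along it to the robot's left. Cavity floor 22 mm above the underside, 2 mm of play all round.
- rack: Cooling rack, fixed: aluminium grid 100 mm (x) by 404 mm (y), parted into four bays by five dividers 4 mm thick, 45 mm high. Origin: centre of its underside, on the bench. x across the row, y along it to the robot's left. Bay centres at x = 0, y = +150, +50, -50, -150 mm; bay floor 25 mm above the bench. It lies nearer to the robot than the tray, or beyond it.
- tray: Black steel oven tray, fixed, 116 mm (x) by 440 mm (y), rim 15 mm high, floor 3 mm thick, that carries the four moulds in a row at about y = +150, +50, -50, -150 mm. Origin: centre of its underside, on the bench. x across the row, y along it to the robot's left.
Not all that is in view belongs to the job. What is shaped like the part that bears cleat_center but blue or red is not meant.

How it is judged:
By the outcome, as a careful person would: the job done as asked, in the order asked, and still so for the second after the job is handed in, with the robot touching nothing.
It also fails if it takes over 102 s, if anything falls off the work surface, if the arm or the gripper's body presses on something with over 40 N, if the wrist force passes 120 N, or if a joint passes its speed limit or range.

## Working session

There is one attempt and no reset: what is moved stays moved. The work goes in short steps, each a Python script; the robot and the scene stay as the last script left them, time stands still between calls to the robot, and variables do not carry over. Pictures are saved under pics/ and viewed, at most 14 in all, crops included, and the job is handed in when it is done.

```bash
mkdir -p pics; ls; python3 - <<'E'
from workcell import *
import cv2,numpy as np
for n in("top","side"):
    c=camera(n); cv2.imwrite(f"pics/{n}0.png",c["pixels"]); np.savez(f"{n}0.npz",**c)
    print(n,c["camera_matrix"].tolist(),(-c["R"].T@c["t"]).round(3),(c["z_map"]>0).mean())
o=get_obs();print(o)
E
```

```text
pics
top [[390.4706258526991, 0.0, 283.879626115304], [0.0, 390.4706258526991, 202.94297854939268], [0.0, 0.0, 1.0]] [0.341 0.057 1.067] 0.9959863945578231
side [[438.03037570046877, 0.0, 276.4850602587447], [0.0, 438.03037570046877, 207.8787792336592], [0.0, 0.0, 1.0]] [ 0.081 -0.413  0.874] 0.9958801020408163
{'t': 0.1, 'q': array([ 1.14117362e+00,  2.64685213e-01,  1.60519265e+00,  3.34684448e-06,
        1.27370102e+00, -3.69130702e-02]), 'qd': array([-0.00095529, -0.00286007, -0.00278596, -0.00193869,  0.00178122,
        0.00169719]), 'effort': array([ 1.61412339e-03, -5.03625405e+01, -3.58068788e+01,  7.29954592e-02,
        2.34023645e-02, -8.31756415e-05]), 'eef_pos': array([0.2580677 , 0.62304688, 0.23753171]), 'orientation': array([ 1.95095882e-01,  9.80783672e-01, -9.65849113e-04, -2.31123197e-04]), 'contact_force': array([0.78935154, 0.01092654, 0.75302554]), 'torque': array([-0.04744522,  0.02719188, -0.00210722]), 'grasp_force': 0.0, 'width': 0.08827890167836547}
```

View pics/top0.png

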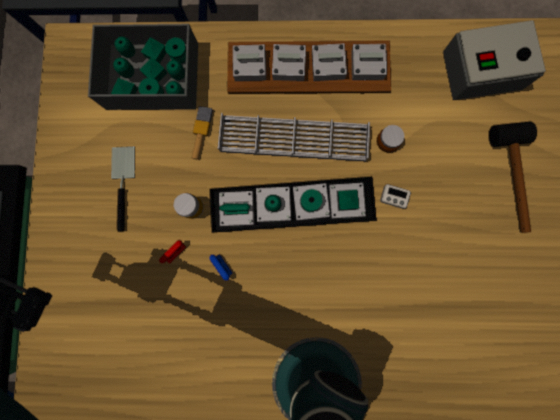

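View pics/side0.png

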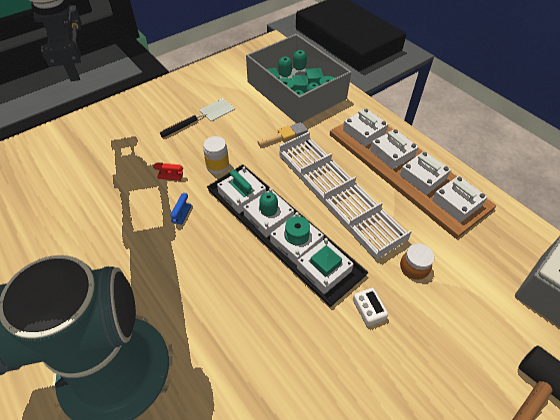

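Top view, with up = +x and left = +y: the tray runs from (212,205) to (375,202), with cleat (236,209), float (274,203), roller (312,201) and cap (348,200). The rack is beyond it at (295,138). There are jars at (186,205) and (391,138). The side view shows the same layout and shows the brown lid board to be a distractor.

```bash
cat > h.py <<'E'
import numpy as np,cv2
def world(c):
    K,R,t,z=c["camera_matrix"],c["R"],c["t"],c["z_map"]
    v,u=np.indices(z.shape); P=np.stack([(u-K[0,2])/K[0,0]*z,(v-K[1,2])/K[1,1]*z,z],-1)
    return (P-t)@R      # R^T (P-t)
def green(img):
    h=cv2.cvtColor(img,cv2.COLOR_BGR2HSV); return cv2.inRange(h,(65,90,40),(95,255,255))>0
def plane(c,uv,z):
    K,R,t=c["camera_matrix"],c["R"],c["t"]; o=-R.T@t
    d=np.c_[(np.asarray(uv,float)-K[:2,2])/K[0,0],np.ones(len(uv))]@R
    return o+d*((z-o[2])/d[:,2])[:,None]
E
python3 - <<'E'
from h import *
for n in("top","side"):
    c=np.load(n+"0.npz"); W=world(c); img=c["pixels"]
    z=W[...,2]; x,y=W[...,0],W[...,1]
    print(n,"bench z",np.median(z[(abs(z)<.01)]))
    reg=(x>.3)&(x<.62)&(y>-.25)&(y<.3)
    g=(green(img)&reg&(z>.02)).astype(np.uint8)
    k,l,s,ce=cv2.connectedComponentsWithStats(g)
    for i in range(1,k):
        if s[i,4]<60: continue
        m=l==i; zt=np.percentile(z[m],90); 
        tm=m&(z>zt-.006); p=np.argwhere(tm)[:,::-1].astype(np.float32)
        q=plane(c,p,zt)[:,:2]; r=cv2.minAreaRect((q*1000).astype(np.float32))
        print(i,s[i,4],"zt",zt.round(4),"top ctr",np.mean(q,0).round(4),"rect",np.round(r[0],1),np.round(r[1],1),round(r[2],1))
    def rect(m,name,z0):
        p=np.argwhere(cv2.morphologyEx(m.astype(np.uint8),cv2.MORPH_OPEN,np.ones((2,2))))[:,::-1]
        q=plane(c,p,z0)[:,:2]*1000; r=cv2.minAreaRect(q.astype(np.float32)); print(name,m.sum(),np.round(r,1) if 0 else r)
    # tray
    dark=(img.max(2)<40)&reg&(z<.03)&(x>.38)
    k,l,s,ce=cv2.connectedComponentsWithStats(cv2.dilate(dark.astype(np.uint8),np.ones((3,3))))
    i=1+np.argmax(s[1:,4]); rect(dark&(l==i),"tray",.015)
    # rack
    hs=cv2.cvtColor(img,cv2.COLOR_BGR2HSV)
    rk=(hs[...,1]<60)&(x>.5)&(x<.75)&(y>-.25)&(y<.3)&(z>.012)&(z<.09)
    k,l,s,ce=cv2.connectedComponentsWithStats(rk.astype(np.uint8))
    print([(s[i].tolist(),W[l==i].mean(0).round(3).tolist(),W[l==i][:,2].max().round(3)) for i in range(1,k) if s[i,4]>100])
    print("jars",[(W[a,b].round(3)) for a,b in ((205,186),(138,392))] if n=="top" else "")
c=np.load("top0.npz");cv2.imwrite("pics/crop.png",cv2.resize(c["pixels"][100:240,160:420],None,fx=3,fy=3,interpolation=cv2.INTER_CUBIC))
E
```

```text
top bench z 0.0008960464069544937
14 356 zt 0.072 top ctr [0.4696 0.0154] rect [469.6  15.3] [49.1 51.3] 0.1
15 367 zt 0.0676 top ctr [ 0.4739 -0.0807] rect [472.1 -81.5] [37.1 37.3] 6.5
16 161 zt 0.0832 top ctr [0.4627 0.1158] rect [462.8 116. ] [33.3 33.1] 0.2
17 256 zt 0.0692 top ctr [0.4503 0.2139] rect [450.  214.9] [15.6 75.1] 0.2
tray 2376 ((460.8333435058594, 62.88847351074219), (120.08979034423828, 445.8506774902344), 4.4259443283081055)
[([218, 114, 152, 47, 2887], [0.646, 0.062, 0.027], np.float64(0.051)), ([381, 125, 23, 22, 392], [0.642, -0.2, 0.055], np.float64(0.061)), ([293, 183, 33, 7, 159], [0.508, 0.014, 0.038], np.float64(0.051)), ([329, 183, 34, 8, 215], [0.51, -0.079, 0.038], np.float64(0.052))]
jars [array([0.452, 0.333, 0.09 ]), array([ 0.635, -0.199,  0.057])]
side bench z 0.0011143920915008029
1 307 zt 0.0691 top ctr [0.449 0.212] rect [448.6 211.3] [77.1 17.6] 89.3
2 346 zt 0.0824 top ctr [0.4606 0.112 ] rect [460.7 112.8] [35.2 35.9] 76.0
3 576 zt 0.0713 top ctr [0.4703 0.0145] rect [470.3  15.2] [55.5 54.4] 52.9
4 560 zt 0.0669 top ctr [ 0.4729 -0.0832] rect [472.5 -83.5] [36.7 38.8] 5.0
tray 1454 ((464.3819274902344, 62.55836486816406), (123.22437286376953, 442.9063720703125), 4.488654613494873)
[([280, 128, 132, 130, 3928], [0.645, 0.054, 0.027], np.float64(0.05)), ([272, 190, 29, 27, 136], [0.507, 0.097, 0.035], np.float64(0.053)), ([310, 223, 44, 51, 422], [0.513, -0.059, 0.034], np.float64(0.055)), ([406, 244, 28, 26, 581], [0.641, -0.201, 0.054], np.float64(0.061)), ([366, 288, 22, 25, 124], [0.506, -0.206, 0.031], np.float64(0.035))]
jars
```

View pics/crop.png

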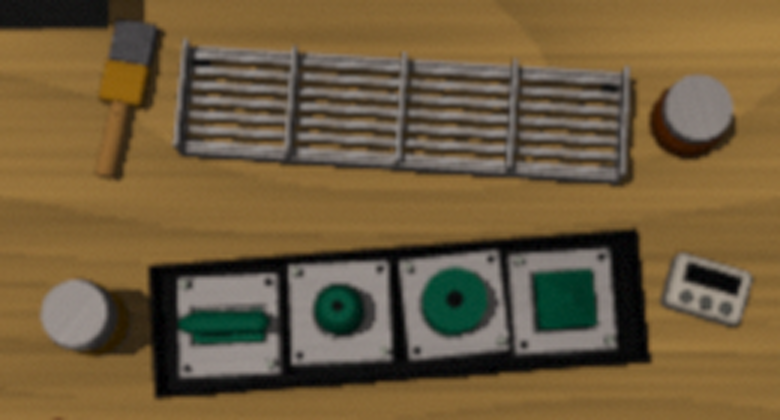

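The crop shows the rack's five divider ends at about (187,45) to (627,72) in crop pixels, tilted about 3.5° clockwise. The moulds are turned slightly and each by a different amount. Next I'll fit the rack from its divider tops, and take cap and cleat angles from their edges.

```bash
python3 - <<'E'
from h import *
for n in("top","side"):
    c=np.load(n+"0.npz"); W=world(c); img=c["pixels"]; x,y,z=np.moveaxis(W,-1,0)
    m=(x>.57)&(x<.72)&(y>-.17)&(y<.28)&(z>.036)&(z<.055)
    q=plane(c,np.argwhere(m)[:,::-1],.044)[:,:2]*1000
    r=cv2.minAreaRect(q.astype(np.float32)); print(n,"rack tops",m.sum(),r)
    # cluster along the long axis
    a=np.deg2rad(3.6)
    for a in np.deg2rad([-4.5,-3.5,-2.5,2.5,3.5,4.5]):
        s=-q[:,0]*np.sin(a)+q[:,1]*np.cos(a); h,_=np.histogram(s,bins=np.arange(s.min(),s.max()+2,2)); print(np.rad2deg(a).round(1),(h.astype(float)**2).sum())
    # rack whole silhouette at rail height & mould plates: bright, depth about .037
    b=(img.min(2)>90)&(abs(z-.038)<.007)&(x>.38)&(x<.54)&(y>-.16)&(y<.28)
    l=((q[:,1]-q[:,1].min())/((np.ptp(q[:,1]))/4)+.5).astype(int)
    for i in range(5):
        w=q[l==i]; print("div",i,len(w),w.mean(0).round(1),np.percentile(w[:,0],[1,99]).round(1))
    for cy in(.214,.114,.015,-.082):
        w=b&(abs(y-cy)<.05)
        q2=plane(c,np.argwhere(w)[:,::-1],.037)[:,:2]*1000
        print("mould",w.sum(),cv2.minAreaRect(q2.astype(np.float32)))
E
```

```text
top rack tops 338 ((648.9203491210938, 62.59645080566406), (404.1116638183594, 101.03386688232422), 86.0035171508789)
-4.5 8062.0
-3.5 7892.0
-2.5 7200.0
2.5 4284.0
3.5 3512.0
4.5 2970.0
div 0 76 [ 634.4 -136.1] [586.8 683.6]
div 1 63 [644. -37.] [593.  690.6]
div 2 56 [646.7  62.6] [598.6 696.8]
div 3 65 [656.8 161.7] [607.  704.4]
div 4 78 [661.1 261.4] [614.8 711.1]
mould 664 ((451.375244140625, 214.6898651123047), (87.48748779296875, 87.31907653808594), 2.9692087173461914)
mould 727 ((463.0928649902344, 115.47824096679688), (87.61390686035156, 87.00486755371094), 2.913088083267212)
mould 559 ((469.916015625, 14.604148864746094), (87.29926300048828, 87.02561950683594), 6.426522731781006)
mould 594 ((473.5068359375, -81.00852966308594), (87.24588012695312, 87.25450134277344), 3.5488409996032715)
side rack tops 595 ((648.71728515625, 62.9329833984375), (409.5992431640625, 104.39374542236328), 85.97805786132812)
-4.5 13319.0
-3.5 13535.0
-2.5 13169.0
2.5 9087.0
3.5 8283.0
4.5 7613.0
div 0 127 [ 634.4 -136.7] [584.3 684.9]
div 1 120 [640.9 -37.2] [592.1 691.5]
div 2 117 [647.3  62.3] [599.5 698.1]
div 3 120 [653.8 161.6] [605.4 704.2]
div 4 111 [662.2 261.1] [613.8 712.2]
mould 632 ((452.3253479003906, 214.58770751953125), (89.99211883544922, 93.47888946533203), 2.534701108932495)
mould 675 ((464.6068420410156, 112.38668823242188), (90.03202056884766, 99.1472396850586), 2.4351751804351807)
mould 599 ((471.522216796875, 11.632820129394531), (90.55382537841797, 98.79595947265625), 6.356109142303467)
mould 759 ((475.0457458496094, -78.09253692626953), (90.46488952636719, 94.20206451416016), 2.73270583152771)
```

```bash
cat >> h.py <<'E'
from workcell import *
def Q(a): p=np.deg2rad(45+a/2); return [np.cos(p),np.sin(p),0,0]
C=np.array([.6488,.0627]); U=np.array([np.sin(np.deg2rad(4)),np.cos(np.deg2rad(4))])
# xy, yaw, TCP z, bay offset
P=dict(cleat=((.4512,.2142),3,.044,.15),float=((.463,.1150),2.9,.045,.05),roller=((.470,.0150),6.4,.047,-.05),cap=((.4735,-.0812),3.5,.0415,-.15))
def pick(n):
    (x,y),a,z,b=P[n]
    reach([x,y,z+.075],Q(a)); 
    hit=move_straight([x,y,z],max_speed=.1,until_force=8); close(20)
    o=get_obs(); print(n,"hit",hit,"tcp",o["eef_pos"].round(4),"w",o["width"].round(4),"gf",round(o["grasp_force"],1),"F",o["contact_force"].round(1),"t",o["t"])
    move_straight([x,y,z+.075],max_speed=.12); o=get_obs(); print("lifted w",o["width"].round(4),"gf",round(o["grasp_force"],1))
def place(n,dx=0,dy=0):
    z,b=P[n][2:]; x,y=C+b*U+[dx,dy]
    reach([x,y,z+.075],Q(-4)); move_straight([x,y,z+.008],max_speed=.12)
    hit=move_straight([x,y,z-.003],max_speed=.03,until_force=3)
    o=get_obs(); print("down",hit,o["eef_pos"].round(4),"F",o["contact_force"].round(1))
    release(); move_straight([x,y,z+.075],max_speed=.12); print("t",get_obs()["t"])
E
python3 - <<'E'
from h import *
(x,y),a,z,b=P["cleat"]
reach([x,y,.15],Q(a)); o=get_obs(); print(o["t"],o["eef_pos"],o["q"])
c=camera("wrist"); cv2.imwrite("pics/w1.png",c["pixels"]); np.savez("w1.npz",pos=o["eef_pos"],quat=o["orientation"],**c); print(c["mount"].round(3).tolist(),c["camera_matrix"])
E
```

```text
1.7833 [0.45156891 0.2150868  0.15047581] [3.94515115e-01 6.19264053e-03 2.06533180e+00 3.32504231e-04
 1.06899951e+00 3.40875407e-01]
[[0.001, -0.963, -0.269, 0.069], [1.0, 0.001, 0.0, 0.001], [0.0, -0.269, 0.963, -0.146], [0.0, 0.0, 0.0, 1.0]] [[325.1922621    0.         277.92890501]
 [  0.         325.1922621  205.87051167]
 [  0.           0.           1.        ]]
```

View pics/w1.png

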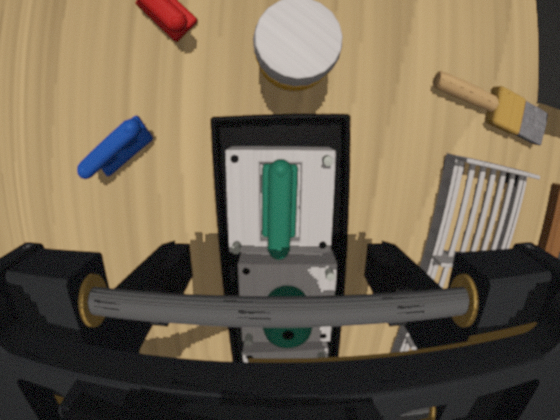

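In the wrist view the cleat bar (279,208) lies midway between the fingers (about 170 and 390) and the mould is square to the image. I'll pick it now.

```bash
python3 - <<'E'
from h import *
pick("cleat"); place("cleat")
c=camera("top"); cv2.imwrite("pics/top1.png",cv2.resize(c["pixels"][100:240,160:420],None,fx=3,fy=3))
c=camera("wrist"); cv2.imwrite("pics/w2.png",c["pixels"])
E
```

```text
Traceback (most recent call last):
  File "h.py", line 21, in pick
    o=get_obs(); print(n,"hit",hit,"tcp",o["eef_pos"].round(4),"w",o["width"].round(4),"gf",round(o["grasp_force"],1),"F",o["contact_force"].round(1),"t",o["t"])
                                                                   ^^^^^^^^^^^^^^^^
AttributeError: 'float' object has no attribute 'round'
```

```bash
sed -i 's/o\["width"\].round(4)/round(o["width"],4)/g' h.py; python3 - <<'E'
from h import *
o=get_obs(); print(o["t"],o["eef_pos"].round(4),o["width"],o["grasp_force"],o["contact_force"])
(x,y),a,z,b=P["cleat"]
move_straight([x,y,z+.075],max_speed=.12); o=get_obs(); print(o["width"],o["grasp_force"])
place("cleat")
c=camera("wrist"); cv2.imwrite("pics/w2.png",c["pixels"])
E
```

```text
4.0417 [0.4513 0.2142 0.044 ] 0.017752555182939084 19.950711359269917 [ 0.27226753 -0.51026315 -0.26333218]
0.017624644821143818 19.94942570105195
down True [0.6609 0.2127 0.0437] F [1.7 0.3 2.1]
t 8.625
```

View pics/w2.png

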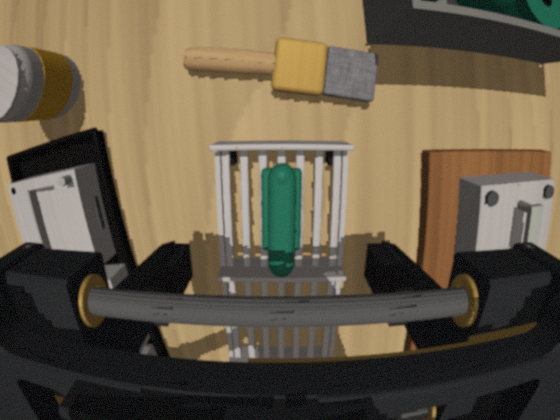

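The cleat stands in the left-most bay, centred across it (282,220) and clear of the dividers. I'll carry on with the other three.

```bash
python3 - <<'E'
from h import *
for n in("float","roller"):
    pick(n)
    if get_obs()["width"]<.03: raise SystemExit("missed")
    place(n)
E
```

```text
float hit False tcp [0.4632 0.115  0.0452] w 0.0433 gf 20.0 F [0.9 0.7 1.9] t 11.2
lifted w 0.0434 gf 20.0
down True [0.6535 0.1127 0.0449] F [-0.6  0.6  4.5]
t 15.4
roller hit False tcp [0.4704 0.015  0.0474] w 0.0549 gf 20.0 F [ 0.2 -1.   1.5] t 17.7417
lifted w 0.0551 gf 20.0
down True [0.6466 0.0128 0.047 ] F [ 0.3 -0.4  1.9]
t 21.7417
```

```bash
python3 - <<'E'
from h import *
n="cap"; pick(n)
if get_obs()["width"]<.04: raise SystemExit("missed")
place(n)
q=get_obs()["q"]; q[0]-=.9; move_j(q)
for n in("top","side"):
    c=camera(n); cv2.imwrite(f"pics/{n}2.png",cv2.resize(c["pixels"][90:240,160:420] if n=="top" else c["pixels"][110:310,190:450],None,fx=3,fy=3)[:600,:800])
    W=world(c); x,y,z=np.moveaxis(W,-1,0)
    g=(green(c["pixels"])&(x>.58)&(x<.72)&(y>-.15)&(y<.28)&(z>.03)).astype(np.uint8)
    k,l,s,_=cv2.connectedComponentsWithStats(g)
    R=np.array([[U[1],-U[0]],[U[0],U[1]]])
    for i in range(1,k):
        if s[i,4]<60: continue
        m=l==i; zt=np.percentile(z[m],90); w=plane(c,np.argwhere(m&(z>zt-.006))[:,::-1],zt)[:,:2]
        w=(w-C)@R.T*1000; print(n,"zt",zt.round(4),"rack frame",((w.min(0)+w.max(0))/2).round(1),np.ptp(w,0).round(1))
E
```

```text
cap hit False tcp [ 0.4737 -0.0813  0.0417] w 0.05 gf 20.0 F [ 0.4 -0.9  1.4] t 24.1
lifted w 0.0501 gf 20.0
down True [ 0.6396 -0.0872  0.0414] F [0.7 0.3 2.3]
t 28.125
top zt 0.0831 rack frame [-3.7 52. ] [35.2 33.7]
top zt 0.0716 rack frame [ -2.6 -50.7] [54.3 52.3]
top zt 0.0697 rack frame [ -2.3 150.3] [16.8 74.8]
top zt 0.0674 rack frame [  -2.3 -150.5] [36.4 38.5]
side zt 0.0693 rack frame [ -4.1 148.1] [17.8 78.2]
side zt 0.0827 rack frame [-5.4 47.1] [35.6 35.5]
side zt 0.072 rack frame [  6.6 -50.8] [36.6 56.2]
side zt 0.0678 rack frame [   9.  -151.3] [ 7.8 34.1]
```

View pics/top2.png

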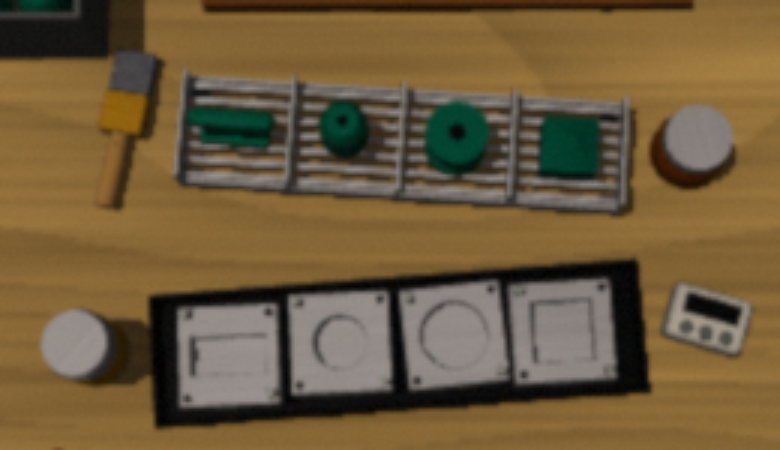

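View pics/side2.png

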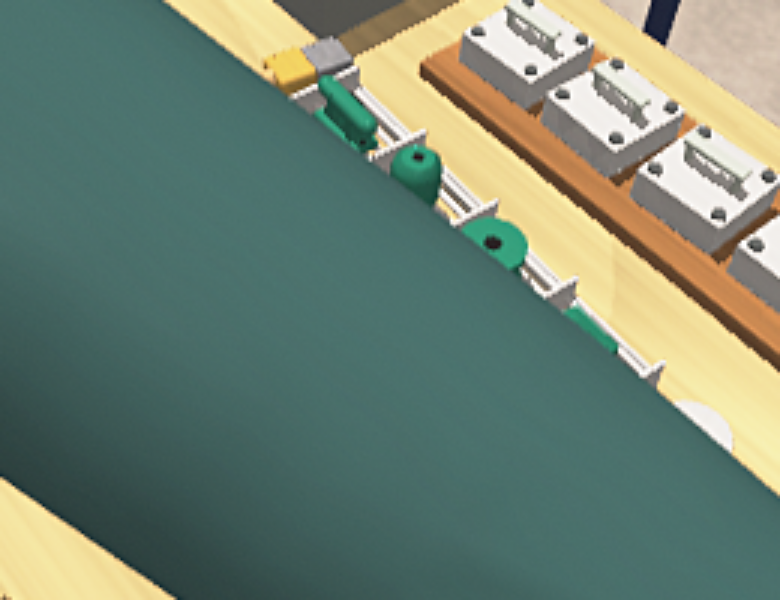

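The top view shows the four moulds empty and cleat (230,127), float (343,127), roller (457,137) and cap (570,147) upright in bays 1 to 4, about 2–4 mm from centre. In the side view the arm hides part of the rack, but what shows is upright.

```bash
python3 -c "
from workcell import *
sleep(.5); print(get_obs()['t'], job_done())"
```

```text
the job is handed in; nothing more can be done
30.7417 None
```

I handed the job in at about 31 s: the cleat, float, roller and cap stand upright in the rack's bays from left to right, in mould order, each within about 4 mm of its bay's middle.

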